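# Load the tape post in the art studio

### The arm

A 6-joint arm with a two-finger parallel gripper is mounted at the origin on the work surface. World frame = base frame: x ahead of the robot, y to its left, z up, the work surface at z = 0. Lengths are in m, angles in rad, forces in N, time in s.
With the tool pointing down it reaches from about 0.425 to 0.95 m from the base axis. Payload 3.5 kg.
Tool frame: the origin (TCP) lies between the finger pads; the fingertips stand 25 mm ahead of it and the grasp point (between the pads) lies 6 mm ahead of it (robot.nose_length is the distance from the TCP to the fingertips, in m); z points along the fingers, y is the direction in which the jaws open and shut (so a half turn about z gives the same grasp; the last joint's range is limited). The gripper opens to 85 mm and grips with 20 to 120 N. Pads are 22 mm wide; open, the fingers measure 114 mm over their backs; the gripper's body (76 mm by 85 mm) begins 54 mm behind the grasp point. The pads swing forward as they close: fully open they stand 13 mm farther back than shut.
Start: joints at [1.115, 0.286, 1.577, -0, 1.279, -0.15], TCP at [0.203, 0.644, 0.256] pointing down, gripper open.
Joint ranges: [-2.77, 2.77], [-0.9, 2.22], [0.21, 2.48], [-1.53, 4.67], [0.24, 2.81], [-2.84, 2.84]. Speed limits (rad/s): [2.79, 2.79, 3.14, 3.14, 3.14, 3.14].

### API

Orientations are given as a rotation vector (axis times angle).
In Python, from station import robot gives the robot as it stands. Calls block until the motion is done:
- robot.goto(position, orientation): joint-space move of the TCP to a pose.
- robot.servo_line(position, frame=None, speed=0.15, force_limit=None): straight line of the TCP; frame=None keeps the orientation; speed is the mean speed in m/s. With force_limit (N) it stops when the force on the tool has changed by that much, and returns True; else False.
- robot.move_joints(angles): joint-space move.
- robot.move_gripper(opening, strength=None): finger opening in m; strength is the grip in N (None keeps the last); returns when the fingers have stopped.
- robot.wait(seconds).
- robot.inverse_kinematics(position, orientation): joint angles nearest the present ones, or None.
- robot.get_image(name): name is "side" or "top"; returns (picture, depth): 384x512x3 uint8, red, green, blue; 384x512 float32, m along the optical axis (not along the pixel's ray), 0 where there is no reading.
- robot.get_calibration(name): a dict with "fx", "fy", "cx", "cy" (pixels), "camera_from_world" (4x4, takes a point from world to camera coordinates). Camera axes: x right, y up, looking along -z (the intrinsics and any distortion apply to the point x, -y, -z); pixel columns grow to the right and rows downward; lengths in m; the calibration is good to about 2 mm. A picture is of the moment at which its call begins. get_calibration takes no time and is no camera call.
A pose or a line that the arm cannot do raises robot.MotionError and nothing moves.
- robot.hand_in(): hands the job in, once; it reports no verdict.
Readings, each from a call of its own:
- robot.get_t(): time.
- robot.get_joint_pos(): joint angles.
- robot.get_qd(): joint speeds.
- robot.get_joint_torque(): joint torques, N m.
- robot.get_position(): TCP position.
- robot.get_tool_rot(): TCP orientation.
- robot.get_force(): force on the tool from outside, world axes, zero at the start.
- robot.get_ft_torque(): the same for the moment, N m.
- robot.get_gripper_width(): finger opening in m.
Only numpy, scipy, OpenCV 4.12 (cv2) and the standard library are available. Lean on these libraries where they do the work, as an engineer would, in place of code of your own. Each camera call takes 0.05 s, during which the arm holds its last target. There are 200 camera calls.

### The job

Load the tape stand on the studio table: put the wooden spacer ring over the steel post first, down flat on the round base, then put the small roll of paper tape over the post so that it lies flat on top of the spacer, ready for the retaining knob that someone will screw on later. Let go of both.

Things in the scene. Friction and masses are not known exactly. Their poses are not given: they have to be found in the camera images.
- post_foot (a point): The tape stand, fixed to the table: a round plywood base, 110 mm across and 18 mm thick, with one upright bare steel post at its centre, 14 mm in diameter and standing 54 mm above the base's top face (tip 72 mm above the table, slightly tapered over the last 4 mm). This point is on the post's axis at the base's top face, 18 mm above the table; z is up along the post. Its place changes from start to start.
- spacer_mid (a point): The spacer: a loose plain dark-wood ring lying flat on the table, 54 mm outside diameter, 35 mm hole right through, 22 mm tall, about 35 g. This point is at its centre, half-way up (11 mm above its underside), on the axis of the hole; z along the hole. A solid wooden disc of the same diameter and height, without a hole, is not the spacer.
- roll_mid (a point): The small roll of tape: a loose cream paper roll on a cardboard core lying flat on the table, 60 mm outside diameter, 36 mm hole right through, 24 mm tall, about 60 g. This point is at its centre, half-way up (12 mm above its underside), on the axis of the hole; z along the hole. A larger roll, 95 mm across with a wide hole, is not the one.
There are look-alikes about, which are no part of the job. What is shaped like the part that bears spacer_mid but red or yellow is not meant.

How it is judged:
By the outcome, as a careful person would: the job done as asked, in the order asked, and still so for the second after the job is handed in, with the robot touching nothing.
It also fails if it takes over 59 s, if anything falls off the work surface, if the arm or the gripper's body presses on something with over 40 N, if the wrist force passes 120 N, or if a joint passes its speed limit or range.

## Working session

There is one attempt and no reset: what is moved stays moved. The work goes in short steps, each a Python script; the robot and the scene stay as the last script left them, time stands still between calls to the robot, and variables do not carry over. Pictures are saved under pics/ and viewed, about 8 in all and at most 12, crops included, and the job is handed in when it is done.

```bash
mkdir -p pics; ls
python3 - <<'E'
from station import robot
import cv2,numpy as np
for n in("top","side"):
    p,d=robot.get_image(n); cv2.imwrite(f"pics/{n}0.png",p[:,:,::-1]); np.savez(f"{n}0.npz",p=p,d=d)
    c=robot.get_calibration(n); print(n,{k:np.round(v,3) if not isinstance(v,str) else v for k,v in c.items()}, (d==0).mean())
print(robot.get_t(),robot.get_tool_rot())
E
```

```text
pics
top {'fx': np.float64(381.756), 'fy': np.float64(381.756), 'cx': np.float64(256.956), 'cy': np.float64(188.007), 'camera_from_world': array([[ 0.026, -1.   ,  0.013, -0.083],
       [ 0.992,  0.028,  0.123, -0.509],
       [-0.123,  0.009,  0.992, -0.92 ],
       [ 0.   ,  0.   ,  0.   ,  1.   ]])} 0.0038859049479166665
side {'fx': np.float64(418.476), 'fy': np.float64(418.476), 'cx': np.float64(250.417), 'cy': np.float64(196.911), 'camera_from_world': array([[ 0.825, -0.566, -0.011, -0.452],
       [ 0.384,  0.545,  0.746, -0.224],
       [-0.416, -0.619,  0.666, -0.71 ],
       [ 0.   ,  0.   ,  0.   ,  1.   ]])} 0.004124959309895833
0.1 [-0.47825589 -3.10432097  0.00334476]
```

View pics/top0.png

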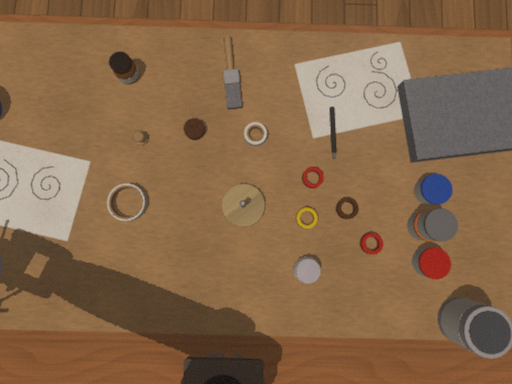

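View pics/side0.png

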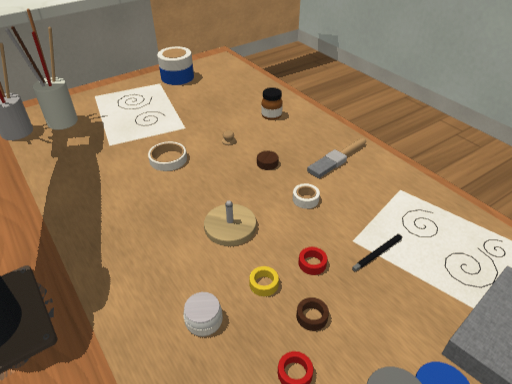

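Top view: the dark ring (spacer) is at (347,208), the small cream roll at (256,133), and the stand at (243,205) with its post tip near (243,203). The dark solid disc at (195,129), the large roll at (127,202) and the red and yellow rings are decoys. The side view agrees: spacer (312,314), roll (306,196), stand (230,224).

```bash
cat > h.py <<'E'
import numpy as np,cv2
from station import robot
def cloud(n,d):
    c=robot.get_calibration(n); v,u=np.mgrid[:384,:512]
    P=np.stack([(u-c["cx"])/c["fx"]*d,-(v-c["cy"])/c["fy"]*d,-d,np.ones_like(d)],-1)
    return (P@np.linalg.inv(c["camera_from_world"]).T)[...,:3]
def ray(n,u,v,z):
    c=robot.get_calibration(n); M=np.linalg.inv(c["camera_from_world"])
    r=M[:3,:3]@[(u-c["cx"])/c["fx"],-(v-c["cy"])/c["fy"],-1]; o=M[:3,3]
    return o+r*(z-o[2])/r[2]
def circ(W,d,uv,R,zl,zh):
    "circle around top-face points of height zl..zh near pixel uv"
    v,u=np.mgrid[:384,:512]
    m=(np.hypot(u-uv[0],v-uv[1])<R)&(W[...,2]>zl)&(W[...,2]<zh)&(d>0)
    if m.sum()<5: return None
    c,r=cv2.minEnclosingCircle(W[m][:,:2].astype(np.float32))
    return np.round(c,4),round(r,4),m.sum(),np.round(np.median(W[m],0),4)
def look(n):
    p,d=robot.get_image(n); d=d.astype(float); return p,d,cloud(n,d)
E
python3 - <<'E'
from h import *
T={"top":dict(sp=(347,208,18),roll=(256,133,18),base=(243,205,28),post=(243,204,10)),"side":dict(sp=(312,314,24),roll=(306,196,20),base=(230,224,34),post=(229,207,12))}
Z=dict(sp=(.017,.028),roll=(.019,.03),base=(.013,.024),post=(.06,.08))
for n in T:
    d=np.load(n+"0.npz")["d"].astype(float); W=cloud(n,d)
    tb=W[300:320,180:200] if n=="top" else W[100:110,230:240]
    print(n,"table z",np.median(tb[...,2]),tb[...,2].std())
    for k,(u,v,R) in T[n].items(): print(k,circ(W,d,(u,v),R,*Z[k]))
print(robot.nose_length)
E
```

```text
top table z -0.00021196411028334694 0.04882562331479135
sp (array([ 0.4678, -0.2968]), 0.027, np.int64(208), array([ 0.4685, -0.2967,  0.0213]))
roll (array([ 0.6535, -0.0593]), 0.03, np.int64(268), array([ 0.6531, -0.0591,  0.023 ]))
base (array([ 0.4694, -0.0336]), 0.0549, np.int64(1429), array([ 0.4679, -0.0338,  0.0172]))
post (array([ 0.4674, -0.0328]), 0.0066, np.int64(28), array([ 0.4686, -0.0338,  0.0682]))
side table z 9.085739535924509e-05 0.0011641959061255065
sp (array([ 0.4707, -0.2993]), 0.0282, np.int64(455), array([ 0.4684, -0.3019,  0.0216]))
roll (array([ 0.6562, -0.0606]), 0.031, np.int64(298), array([ 0.6544, -0.0633,  0.0235]))
base (array([ 0.4717, -0.0364]), 0.0561, np.int64(1462), array([ 0.466 , -0.043 ,  0.0178]))
post (array([ 0.4717, -0.0355]), 0.0075, np.int64(46), array([ 0.47  , -0.0384,  0.0679]))
0.025
```

```bash
cat >> h.py <<'E'
from scipy.spatial.transform import Rotation as Ro
def ori(p):
    y=np.array([p[0],p[1],0])/np.hypot(*p[:2]); z=np.array([0,0,-1.]); x=np.cross(y,z)
    return Ro.from_matrix(np.stack([x,y,z],1)).as_rotvec()
def st(s): print(s,round(robot.get_t(),2),np.round(robot.get_position(),4),np.round(robot.get_force(),1),round(robot.get_gripper_width(),4),flush=True)
E
python3 - <<'E'
from h import *
p=np.array([.469,-.298])
robot.goto([*p,.15],ori(p)); robot.move_gripper(.068,30); st("above")
robot.servo_line([*p,.05],speed=.12)
c=robot.servo_line([*p,.020],speed=.03,force_limit=5); st(f"down {c}")
z=robot.get_position()[2]
if c: robot.servo_line([*p,z+.005],speed=.05)
robot.move_gripper(.0,30); st("grip")
robot.servo_line([*p,.16],speed=.12); st("lift")
pos,d,W=look("side"); cv2.imwrite("pics/side1.png",pos[:,:,::-1])
E
```

```text
above 3.86 [ 0.4691 -0.2978  0.15  ] [ 0.5 -0.3 -0.8] 0.068
down False 5.99 [ 0.4692 -0.2981  0.0202] [ 0.8 -0.5  0.1] 0.0678
grip 6.27 [ 0.47   -0.2989  0.0215] [-0.1  0.3  5.2] 0.0536
lift 7.58 [ 0.4685 -0.2975  0.1589] [ 0.9 -0.7  1.2] 0.0535
```

View pics/side1.png

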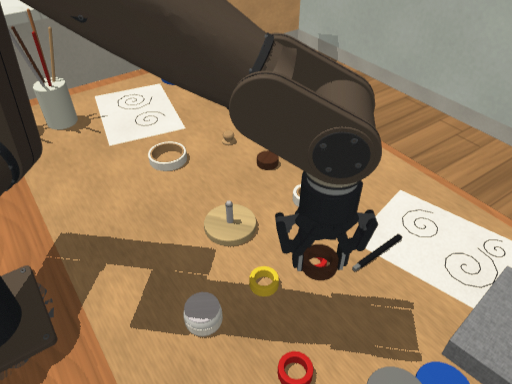

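The ring at (320,262) is held about level, with the fingertips near its underside. Next I place it.

Run:
```python
from h import *
p=np.array([.4705,-.035])
robot.goto([*p,.16],ori(p)); st("above")
robot.servo_line([*p,.048],speed=.1,force_limit=8); st("near")
c=robot.servo_line([*p,.036],speed=.02,force_limit=4); st(f"down {c}")
robot.move_gripper(.070); st("open")
robot.servo_line([*p,.17],speed=.12)
q=np.array([.6548,-.060])
robot.goto([*q,.16],ori(q)); st("roll")
for n in("side","top"):
    im,d,W=look(n); np.savez(n+"2.npz",p=im,d=d); cv2.imwrite(f"pics/{n}2.png",im[:,:,::-1])
```

```text
above 8.66 [ 0.4709 -0.0357  0.1602] [-0.   0.1 -0.7] 0.0537
near 9.93 [ 0.4711 -0.0352  0.0487] [ 0.5  0.4 -1.7] 0.0533
down True 10.4 [ 0.4707 -0.035   0.0394] [-0.2 -0.6  3.2] 0.053
open 10.71 [ 0.4697 -0.0347  0.0385] [ 0.2 -0.2  0.2] 0.07
roll 12.72 [ 0.6537 -0.0597  0.1588] [-0.8 -0.9 -0.2] 0.0697
```

View pics/side2.png

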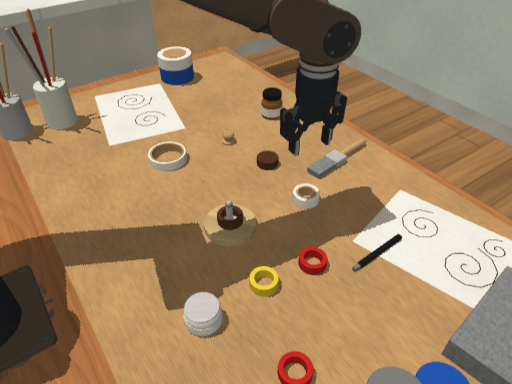

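View pics/top2.png

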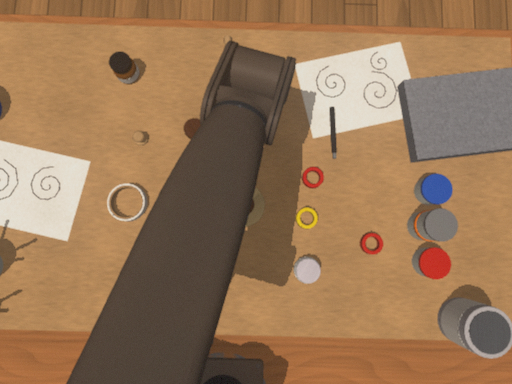

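The spacer sits flat over the post at (230,215) in the side view. In the top view the arm hides the stand. I'll measure the spacer with side depth and then fetch the roll.

Run:
```python
from h import *
d=np.load("side2.npz")["d"]; W=cloud("side",d.astype(float))
print("spacer",circ(W,d,(230,215),24,.035,.046),"post",circ(W,d,(229,207),12,.06,.08),"roll",circ(W,d,(306,196),20,.019,.03))
p=np.array([.6548,-.060])
robot.move_gripper(.074,30)
robot.servo_line([*p,.05],speed=.12)
c=robot.servo_line([*p,.0205],speed=.03,force_limit=5); st(f"down {c}")
robot.move_gripper(.0,30); st("grip")
robot.servo_line([*p,.17],speed=.12); st("lift")
p=np.array([.4705,-.035])
robot.goto([*p,.18],ori(p)); st("above")
im,d,W=look("side"); cv2.imwrite("pics/side3.png",im[:,:,::-1])
```

```text
spacer (array([ 0.4728, -0.0367]), 0.0281, np.int64(265), array([ 0.4668, -0.0415,  0.0395])) post (array([ 0.4714, -0.036 ]), 0.0078, np.int64(52), array([ 0.4699, -0.039 ,  0.0671])) roll (array([ 0.6572, -0.0619]), 0.0311, np.int64(302), array([ 0.6548, -0.063 ,  0.0234]))
down False 15.24 [ 0.655  -0.06    0.0208] [ 0.3  0.7 -0.5] 0.0743
grip 15.52 [ 0.6554 -0.0601  0.0212] [-0.5 -0.4  2.4] 0.0588
lift 16.92 [ 0.6541 -0.0599  0.1686] [-0.3 -0.4 -0.2] 0.0592
above 17.69 [ 0.4715 -0.0353  0.1805] [0.4 0.7 0. ] 0.059
```

View pics/side3.png

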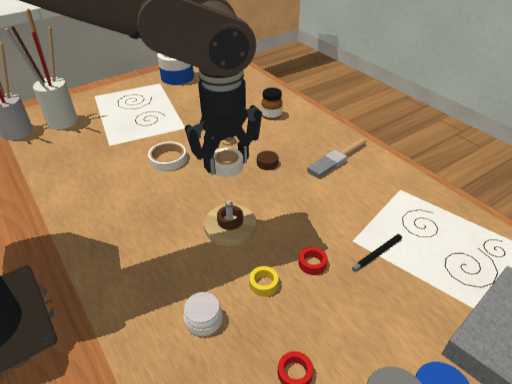

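The roll is held level above the stand at (228,160). The spacer is within about 2 mm of the post axis, with its top at 40 mm as expected. Next I lower the roll.

```bash
python3 - <<'E'
from h import *
p=np.array([.4710,-.0355])
robot.servo_line([*p,.072],speed=.1,force_limit=8); st("near")
c=robot.servo_line([*p,.057],speed=.02,force_limit=4); st(f"down {c}")
robot.move_gripper(.078); st("open")
robot.servo_line([*p,.19],speed=.12)
q=np.array([.25,.62]); robot.goto([*q,.25],ori(q)); st("away")
for n in("side","top"):
    im,d,W=look(n)
    uv=(230,208) if n=="side" else (243,204)
    for k,z in dict(roll=(.059,.068),base=(.014,.023)).items(): print(n,k,circ(W,d,uv,34,*z))
    cv2.imwrite(f"pics/{n}4.png",cv2.resize(im[uv[1]-60:uv[1]+60,uv[0]-70:uv[0]+70,::-1],None,fx=4,fy=4,interpolation=cv2.INTER_CUBIC))
E
python3 -c "
import cv2
cv2.imwrite('pics/both4.png',cv2.resize(cv2.hconcat([cv2.imread('pics/side4.png'),cv2.imread('pics/top4.png')]),(790,339)))"
```

```text
near 18.98 [ 0.4716 -0.0357  0.0727] [ 0.1  0.5 -1.1] 0.0589
down True 19.54 [ 0.471  -0.0355  0.0611] [-0.2 -0.2  5. ] 0.0591
open 19.88 [ 0.47   -0.0352  0.0602] [-0.6  0.   0.7] 0.0778
away 23.57 [0.251  0.6194 0.25  ] [-0.3 -1.2  0.2] 0.0779
side roll (array([ 0.4723, -0.0375]), 0.0311, np.int64(391), array([ 0.4706, -0.0399,  0.0635]))
side base (array([ 0.4707, -0.0359]), 0.0554, np.int64(955), array([ 0.4532, -0.0562,  0.0178]))
top roll (array([ 0.4699, -0.0344]), 0.0299, np.int64(317), array([ 0.4687, -0.0344,  0.063 ]))
top base (array([ 0.4692, -0.0336]), 0.0548, np.int64(1048), array([ 0.4657, -0.0342,  0.0173]))
```

View pics/both4.png

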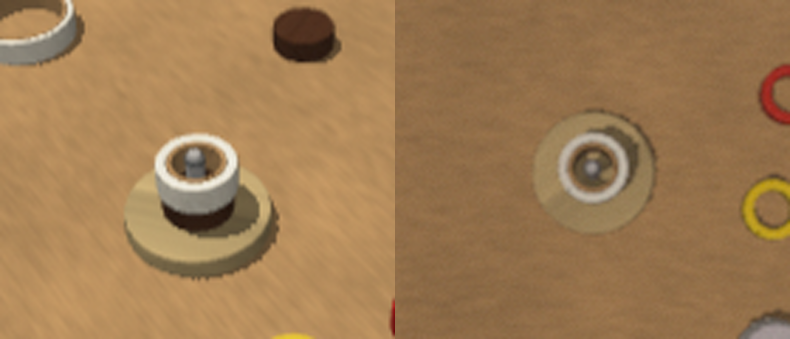

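The roll lies flat on the spacer: crop (196,170) in the side view and (593,168) in the top view. The post shows through both, and the roll's top is at 63–64 mm against 64 expected. Handing in.

```bash
python3 -c "
from station import robot
robot.wait(.3); print(robot.hand_in(), robot.get_t())"
```

```text
the job is handed in; nothing more can be done
the job is handed in; nothing more can be done
```

The tape stand is loaded and the job is handed in. The spacer went over the post first, flat on the base, and the roll of tape is flat on top of it. Both are released, and the arm had moved well clear by about 24 s.

- **Spacer:** after placing, its top measured 39.5 mm above the table (40 mm expected). It was within about 2 mm of the post's axis.
- **Roll:** its top measured 63.0 mm in the top view and 63.5 mm in the side view (64 mm expected). It was about 1–2 mm off the base centre.
- **Forces:** the readings I took never exceeded about 5 N.
- **Disagreement:** the two cameras gave positions about 3 mm apart throughout, so I used the average. No check failed.

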